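# Park the box cutter blade-down in its tilted rail and slide the lock across

## Task

Put the yellow box cutter away: lay it in the tilted rail of the cutter park with its blade pointing down the slope into the guard, slid fully home against its stop. Then nudge the flush slide lock across by its small ridge until it snaps to its locked end, so that its bolt lies behind the cutter's butt, and let go. Do not force the park, and leave the tape measure, the marker and the foam offcut where they are.

Things in the scene. Friction and masses are not known exactly. Their poses are not given: they have to be found in the camera images.
- cutter_mid (a point): Middle of the box cutter's rigid body, half-way up: a bar 148 mm long, 22 wide, 13 high (a thumb slide stands a little above), loose, about 75 g; it starts flat on the worktop, in front and to the right of the park. Its own y axis runs from blade to butt, x across, z up. The butt is 74 mm to +y, the nose 74 mm to -y; the thin blade sticks out 24 mm beyond the nose. Grasp across the width.
- cutter: The same box cutter; origin under it, 10 mm nearer to the blade than cutter_mid, same axes.
- rail: Rail of the cutter park, a fixed grey sheet-metal face tilted 35 degrees, low end towards the robot. x up the slope, y across (to the robot's left), z square off the face; origin at the low end, mid-line, at the height of the cutter's bed. The bed is two saddles 14 mm above the sheet, at x 0-82 and x 161-183 mm, side walls 28 mm apart, 10 mm high, flared lips to 17 mm; between them is open for fingers.
- rail_seat (a point): Where cutter_mid is when the cutter is home: rail x 110, y 0, z 6.5 mm (axes as the rail's). The cutter's nose is then at x 36 mm on shoulders inside the guard, its butt at x 184 mm.
- guard_mouth (a point): Mouth of the blade guard, on the bed at rail x 50 mm (axes as the rail's). The guard is closed over x 0-50 mm: 28 mm wide and 22 high inside, top at z 26, flared lip out to x 61 and z 32 mm. So the cutter is laid in 25 mm or more up the slope from home, then slid down under the guard to the stop.
- hood_edge (a point): Middle of the top edge of the dust hood, a sheet standing square off the face at rail x 246-250 mm, y -26 to 114, up to z 134 mm. Because of it only a tool leaning with the rail's tilt, or nearly so, has room over the lock.
- ridge (a point): Middle of the slide lock's ridge, 3 mm above the housing face (axes as the rail's). The slide is a 29 x 42 mm plate flush in the face (rail z 26 mm; housing x 170-214, y 22-114 mm). The ridge is 24 mm long along x, 8 wide along y, 6 high. On its +y side the face is flat and flush for 38 mm, room to set finger ends down; on its -y side is a 6 mm deep window.
- lock_slide (a joint): Travel of the slide lock, m: 0 unlocked (ridge at rail y 71 mm), 0.024 locked (y 47 mm); grows as the ridge moves along rail -y, towards the cutter. Detent at both ends: it takes up to about 9 N before the middle, then snaps on by itself. Its bolt passes 4 mm behind the butt of a cutter that is home, with a lip over the butt; if the cutter is not home the bolt jams on it.
- park: Foot of the cutter park, fixed: base plate 235 mm (x) by 140 (y, -26 to 114 mm), 12 thick. x is the way the rail climbs. The rail's origin is at x -100, z 34 mm in this frame.
- tape_measure: Tape measure, bystander, 64 x 72 x 33 mm, origin under it.
- marker: Felt marker, bystander, 16 x 131 x 17 mm, origin under it.
- foam_offcut: Short foam offcut, bystander, 29 x 93 x 17 mm, origin under it.

How it is judged:
By the outcome, as a careful person would: the job done as asked, in the order asked, and still so for the second after the job is handed in, with the robot touching nothing.
It also fails if it takes over 58 s, if anything falls off the work surface, if the arm or the gripper's body presses on something with over 40 N, if the wrist force passes 120 N, or if a joint passes its speed limit or range.

## Robot

A 7-joint arm with a two-finger parallel gripper is mounted at the origin on a cart in front of the work surface, level with it; the furniture and walls round the work are solid. World frame = base frame: x ahead of the robot, y to its left, z up, the work surface at z = 0. Lengths are in mm, angles in rad, forces in N, time in s.
With the tool pointing down it reaches from about 425 to 1025 mm from the base axis. Payload 9.4 kg.
Tool frame: the origin (TCP) lies on the centre line of the jaws, within the pads' length; the fingertips stand 19 mm ahead of it and the grasp point (between the pads) is the TCP; z points along the fingers, y is the line along which they close (so a half turn about z gives the same grasp; the last joint's range is limited). The gripper opens to 85 mm and grips with 20 to 120 N. Pads are 22 mm wide; open, the fingers measure 114 mm over their backs; the gripper's body (76 mm by 85 mm) begins 54 mm behind the grasp point. The pads swing forward as they close: fully open they stand 13 mm farther back than shut.
Start: joints at [1.133, 0.599, -0.003, 1.599, 0.002, 0.943, -0.08], TCP at [255.933, -678.323, 250.275] pointing down, gripper open.
Joint ranges: [-2.57, 2.57], [-0.35, 1.97], [-1.29, 1.29], [0.11, 2.56], [-1.05, 4.19], [0.11, 1.86], [-2.63, 2.63]. Speed limits (rad/s): [2.22, 2.22, 3.01, 3.01, 3.14, 3.14, 3.14].

## Interface

Orientations are given as a unit quaternion [x, y, z, w].
In Python, from workcell import ctrl gives the robot as it stands.
- The arm moves only by the tool step_arm, never from a script. Its argument "commands" is a list of rows, each a list of 2 entries, a list of its own where there are three numbers: the shift along the tool's x, y, z in cm, then the turn about the tool's z in rad. A call has 1 to 12 rows; each row is the pose to reach, as a shift and turn from the pose commanded when the call began, along the tool's axes at that moment; what a row does not reach only later rows make up. A row lasts 1/10 s, in which the tool goes at most 50 mm and 8.59 degrees, less where a joint would pass 70% of its speed; a pose out of reach is approached as far as the arm can. A call with a gripper value outside its range is refused whole. "gripper" is the closure, from 0 (fully open) to 1 (shut), set as the call begins (left out, the last holds). The fingers move at their own pace and stop on an object; the grip force is fixed at half the most. Time passes only in rows, so rows that repeat a pose let the fingers close. It gives the time, the measured TCP pose, the force, the opening and the grip force at its end, in the units of the state.
- ctrl.observe(): the state, without advancing time (a new reading comes with each control period).
- ctrl.grab_frame(name): name is "scene" or "top"; returns a dict with "color" (384x512x3 uint8, red, green, blue), "z_map" (384x512 float32, mm along the optical axis (not along the pixel's ray), 0 where there is no reading), "fx", "fy", "cx", "cy" (pixels), "dist" ([k1, k2, p1, p2, k3] as OpenCV has them; the pictures are not rectified), "rvec" (rotation vector, rad) and "tvec" (3), from world to camera coordinates, as OpenCV has them. Camera axes: x right, y down, z forward; pixel columns grow to the right and rows downward; lengths in mm; the calibration is good to about 2 mm. A picture is of the moment at which its call begins.
- ctrl.job_done(): hands the job in; it is judged then, once.
Trained networks look in a picture, given as the dict that the camera call returned (one of the last four; its "shot" number tells which), for a name from the list of things; names that differ only in an ending like _2 or _b are one class to them, and where a whole thing is asked for, a point or a joint stands for the part that bears it (a point fixed in the world has none). Each returns a list of dicts, best first, with "conf" (0 to 1); they miss things now and then, are a little off and sometimes report something else, mostly with a low value. They report only what shows in the picture. A call takes as long as a camera call.
- ctrl.boxes_of(picture, label): "location" ([column, row] in pixels, amid what is visible of it).
- ctrl.pinpoint(picture, label): "location" ([column, row] in pixels: a listed point, or the origin of a listed thing).
The state is a dict: "t": time; "q": joint angles; "qd": joint speeds; "joint_efforts": joint torques, N m; "position": TCP position; "tcp_rot": TCP orientation; "contact_force": force on the tool from outside, world axes, zero at the start; "ft_torque": the same for the moment, N m; "finger_gap": finger opening in mm; "finger_force": force on a finger pad.
Only numpy, scipy, OpenCV 4.12 (cv2) and the standard library are available. Lean on these libraries where they do the work, as an engineer would, in place of code of your own. Each camera call takes 0.05 s, during which the arm holds its last target. There are 200 camera calls.

## Working session

There is one attempt and no reset: what is moved stays moved. The work goes in short steps, Python scripts to look and compute and a tool call to move; the robot and the scene stay as the last step left them, time stands still between calls to the robot, and variables do not carry over. Pictures are saved under pics/ and viewed, at most 10 in all, crops included, and the job is handed in when it is done.

Besides the shell and the picture viewer there is one more tool, called as name(argument=value, ...) on one line, values as JSON. step_arm: Moves the arm, as the interface text tells. Its arguments: {"type":"object","properties":{"commands":{"type":"array"},"gripper":{"type":"number"}},"required":["commands"]}

```bash
ls; mkdir -p pics; cat > h.py <<'E'
import numpy as np, cv2
from scipy.spatial.transform import Rotation as R
from workcell import ctrl
def ray(f,uv):
    K=np.array([[f['fx'],0,f['cx']],[0,f['fy'],f['cy']],[0,0,1.]])
    p=cv2.undistortPoints(np.array([[uv]],float),K,np.array(f['dist'],float))[0,0]
    Rm=cv2.Rodrigues(np.array(f['rvec'],float))[0]; t=np.array(f['tvec'],float).ravel()
    return Rm,t,np.array([p[0],p[1],1.])
def depth3(f,uv,z=None):
    Rm,t,d=ray(f,uv)
    if z is None:
        u,v=int(round(uv[0])),int(round(uv[1])); w=f['z_map'][max(v-1,0):v+2,max(u-1,0):u+2]; w=w[w>0]
        if not len(w): return np.full(3,np.nan)
        z=np.median(w)
    return Rm.T@(d*z-t)
def atz(f,uv,h):
    Rm,t,d=ray(f,uv); c=-Rm.T@t; r=Rm.T@d
    return c+r*(h-c[2])/r[2]
def cloud(f):
    K=np.array([[f['fx'],0,f['cx']],[0,f['fy'],f['cy']],[0,0,1.]])
    v,u=np.mgrid[0:384,0:512]; p=cv2.undistortPoints(np.stack([u,v],-1).reshape(-1,1,2).astype(float),K,np.array(f['dist'],float))[:,0]
    z=f['z_map'].reshape(-1); P=np.c_[p,np.ones(len(p))]*z[:,None]
    Rm=cv2.Rodrigues(np.array(f['rvec'],float))[0]; t=np.array(f['tvec'],float).ravel()
    return ((P-t)@Rm).reshape(384,512,3)
E
python3 - <<'E'
from h import *
np.set_printoptions(precision=1,suppress=True)
ims=[]
for n in ['scene','top']:
    f=ctrl.grab_frame(n); ims.append(f['color'][:,:,::-1])
    cv2.imwrite(f'pics/{n}0.png',cv2.resize(f['color'][:,:,::-1],(768,576),interpolation=cv2.INTER_CUBIC))
    Rm,t,_=ray(f,(256,192)); print(n,'cam',-Rm.T@t)
    for l in ['cutter_mid','cutter','rail','rail_seat','guard_mouth','hood_edge','ridge','park','tape_measure','marker','foam_offcut']:
        for d in ctrl.pinpoint(f,l)[:2]:
            print(l,round(d['conf'],2),np.array(d['location']),depth3(f,d['location']))
print(ctrl.observe())
E
```

```text
pics
scene cam [-431.4  566.2  890.4]
cutter_mid 0.68 [269.8 244.9] [458.9  10.8  14. ]
cutter 0.58 [269.8 240.7] [471.7   3.3  18.8]
rail 0.83 [226.9 244.3] [480.  148.9  56.5]
rail_seat 0.79 [209.9 212.5] [603.  146.8  95.6]
rail_seat 0.69 [271.8 241.4] [470.8  -3.7  13.8]
guard_mouth 0.73 [222.1 231. ] [515.4 146.7  81.9]
guard_mouth 0.38 [213.7 239.3] [533.5 168.3  45.1]
hood_edge 0.8 [191.3 160.1] [618.5 187.6 286.8]
ridge 0.52 [182.8 196.2] [628.  221.5 166.6]
tape_measure 0.82 [232.4 281.4] [357.7 192.7  29.7]
marker 0.62 [337.4 245.6] [ 354.8 -173.8   12.9]
foam_offcut 0.84 [195.7 296.5] [367.4 300.1  15.5]
foam_offcut 0.65 [208.8 212.8] [603.7 150.3  95.2]
top cam [ 365.1   74.6 1168.3]
cutter_mid 0.85 [269. 200.] [469.9   0.6  18.9]
cutter 0.7 [269.5 198.6] [474.1  -1.   18.8]
rail 0.89 [220.7 191.3] [491.2 143.2  66.7]
rail_seat 0.62 [215.  156.9] [588.5 158.8  85.7]
guard_mouth 0.84 [219.3 178.7] [524.3 145.7  92.2]
guard_mouth 0.52 [220.6 193.8] [484.5 143.8  62. ]
ridge 0.78 [189.4 134.1] [631.9 220.  173.3]
park 0.63 [195.5 129.5] [643.8 203.8 175.5]
park 0.62 [221.4 163.3] [572.3 141.2  72.4]
tape_measure 0.49 [268.4 202.1] [463.9   2.2  14.7]
marker 0.74 [329.5 238.5] [ 353.7 -180.8   12.7]
foam_offcut 0.49 [175.3 236.8] [361.2 280.9  13.3]
{'t': 1.2, 'q': array([ 1.1,  0.6, -0. ,  1.6,  0. ,  0.9, -0.1]), 'qd': array([-0.,  0.,  0.,  0.,  0., -0., -0.]), 'joint_efforts': array([  0. , -77.6,   1.6, -25.8,   0. ,   0. ,  -0. ]), 'position': array([ 256. , -678.3,  250.3]), 'tcp_rot': array([ 1. ,  0.2, -0. ,  0. ]), 'contact_force': array([-0.2,  1.2, -1.1]), 'ft_torque': array([-0.,  0.,  0.]), 'finger_force': 0.0, 'finger_gap': 85.40310302082267}
```

View top.

View pics/scene0.png

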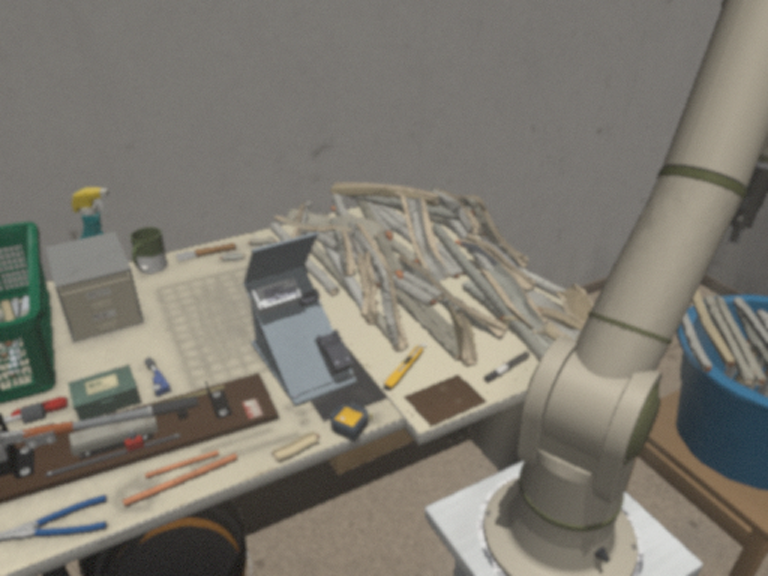

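View pics/top0.png

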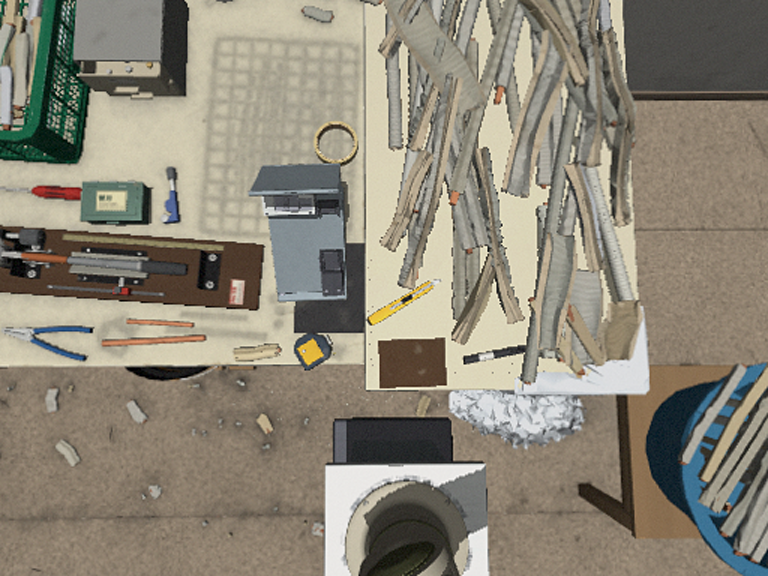

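The views show the cutter (butt about (370,322), blade about (440,282) in the top view) pointing away from the robot, and the park to its left. A vertical tool has little room by the hood, so I'll check what happens at the edge of reach as I rise.

step_arm(commands=[[[0,0,-90],0],[[0,0,-90],0],[[0,0,-90],0],[[0,0,-90],0],[[0,0,-90],0],[[0,0,-90],0],[[0,0,-90],0],[[0,0,-90],0],[[0,0,-90],0],[[0,0,-90],0],[[0,0,-90],0],[[0,0,-90],0]])

```text
t: 2.4
position: [265.0, -629.2, 771.4]
tcp_rot: [0.978, 0.192, 0.029, 0.07]
contact_force: [7.7, -1.3, -3.9]
finger_gap: 85.7
finger_force: 0.0
```

```bash
python3 - <<'E'
from h import *
np.set_printoptions(precision=3,suppress=True)
s=ctrl.observe(); print(s['t'],s['q'],s['position'],R.from_quat(s['tcp_rot']).as_matrix())
E
```

```text
2.4 [ 0.908  0.381  0.399  0.775 -0.197  1.861  0.017] [ 265.047 -629.189  771.413] [[ 0.924  0.372  0.084]
 [ 0.38  -0.916 -0.125]
 [ 0.031  0.148 -0.989]]
```

step_arm(commands=[[[0,0,10],0],[[0,0,20],0],[[0,0,20],0]])

```text
t: 2.7
position: [258.9, -653.8, 628.4]
tcp_rot: [0.981, 0.175, 0.021, 0.078]
contact_force: [-0.1, -1.5, -0.2]
finger_gap: 85.5
finger_force: 0.0
```

```bash
python3 - <<'E'
from h import *
np.set_printoptions(precision=3,suppress=True)
s=ctrl.observe(); print(s['t'],s['q'],s['position'],R.from_quat(s['tcp_rot']).as_matrix())
E
```

```text
2.7 [ 0.843  0.345  0.439  1.175 -0.163  1.492  0.03 ] [ 258.939 -653.84   628.369] [[ 0.938  0.34   0.068]
 [ 0.347 -0.927 -0.145]
 [ 0.014  0.16  -0.987]]
```

```bash
python3 - <<'E'
from h import *
np.set_printoptions(precision=3,suppress=True)
for n in ['top','scene']:
    f=ctrl.grab_frame(n); C=cloud(f); hsv=cv2.cvtColor(f['color'],cv2.COLOR_RGB2HSV)
    # yellow cutter
    m=(hsv[...,0]>18)&(hsv[...,0]<34)&(hsv[...,1]>140)&(f['z_map']>0)&(abs(C[...,0]-470)<110)&(abs(C[...,1])<95)&(C[...,2]<40)
    vv,uu=np.nonzero(m); P=np.array([atz(f,(u,v),13) for u,v in zip(uu,vv)])[:,:2]; c=P.mean(0); w,V=np.linalg.eigh(np.cov((P-c).T)); a=V[:,1]*np.sign(V[0,1])
    L=(P-c)@a; print(n,'cutter',len(P),c,'dir',a,'yaw',np.degrees(np.arctan2(a[1],a[0])),'ext',np.percentile(L,[1,99]),'mid-ext',c+a*np.percentile(L,[1,99]).mean(), 'z',np.median(C[...,2][m]))
    # sheet plane
    reg=(C[...,0]>500)&(C[...,0]<590)&(C[...,1]>165)&(C[...,1]<225)&(C[...,2]>30)&(C[...,2]<140)
    Q=C[reg]
    for k in range(6):
        q0=Q.mean(0); nn=np.linalg.svd(Q-q0,full_matrices=False)[2][2]; nn*=np.sign(nn[2]); r=(Q-q0)@nn; Q=Q[abs(r)<max(3,2*r.std())]
    print(' plane',len(Q),q0,nn,'tilt',np.degrees(np.arccos(nn[2])),'yaw',np.degrees(np.arctan2(-nn[1],-nn[0])),'std',r.std())
    x0,y0,x1,y1=(130,90,300,240)
    cv2.imwrite(f'pics/{n}1.png',cv2.resize(f['color'][y0:y1,x0:x1,::-1],(680,600),interpolation=cv2.INTER_CUBIC))
E
```

```text
top cutter 217 [459.355  17.497] dir [ 0.513 -0.858] yaw -59.134442419112176 ext [-60.471  83.774] mid-ext [465.333   7.496] z 13.501790870501795
 plane 559 [549.242 195.521  59.627] [-0.569 -0.019  0.822] tilt 34.69993507179044 yaw 1.883069384886528 std 1.3991328096746545
scene cutter 90 [449.794  30.734] dir [ 0.468 -0.884] yaw -62.0850358436565 ext [-42.291  76.187] mid-ext [457.728  15.758] z 14.242209042027355
 plane 536 [548.536 195.877  58.024] [-0.569 -0.01   0.822] tilt 34.677234454598505 yaw 1.0362660431903712 std 2.0912083400547306
```

View pics/top1.png

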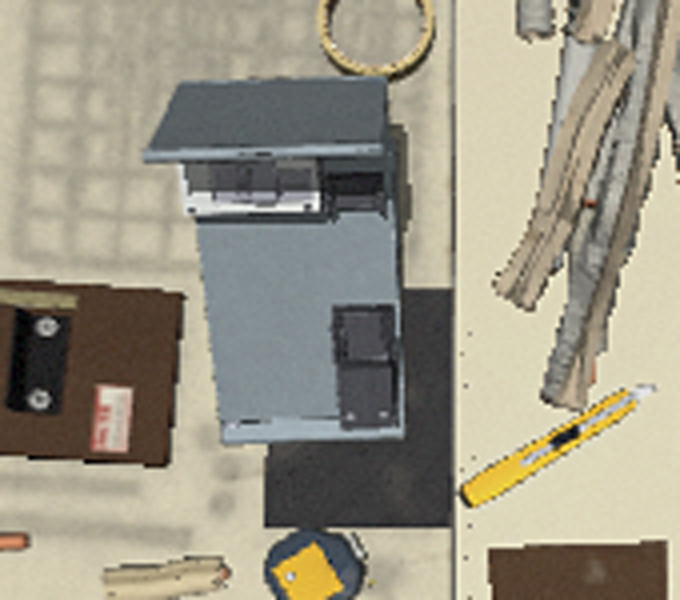

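```bash
cat >> h.py <<'E'
def go(target,xdir=None):
    """shift (cm) in tool axes and turn (rad) so the tool x has the heading closest to xdir (world)"""
    s=ctrl.observe(); M=R.from_quat(s['tcp_rot']).as_matrix()
    sh=M.T@(np.array(target,float)-s['position'])/10
    tr=0.
    if xdir is not None:
        d=M.T@np.array(xdir,float); tr=np.arctan2(d[1],d[0])
    print('t',s['t'],'pos',s['position'],'shift',sh,'turn',tr); return sh,tr
E
python3 - <<'E'
from h import *
np.set_printoptions(precision=2,suppress=True)
a=np.array([np.cos(np.radians(-59.5)),np.sin(np.radians(-59.5)),0])
g=np.array([466,7,0])+5*a; print(g)
go([g[0],g[1],150],-a)
f=ctrl.grab_frame('top'); C=cloud(f)
n=np.array([-.573,-.012,.819]); n/=np.linalg.norm(n)
d=(C-np.array([549,195.7,58.8]))@n
m=(abs(d)<4)&(C[...,0]>490)&(C[...,0]<600)&(C[...,1]>90)&(C[...,1]<290)&(C[...,2]>15)
for x in range(495,600,15):
    q=C[m&(abs(C[...,0]-x)<6)]
    if len(q): print('sheet x',x,'y',np.percentile(q[:,1],[1,99]),len(q))
# guard top: plane height 26+14=40 above sheet
m=(abs(d-41)<5)&(C[...,0]>470)&(C[...,0]<560)&(C[...,1]>90)&(C[...,1]<190); q=C[m]; print('guard',len(q),q[:,0].min(),q[:,0].max(),np.percentile(q[:,1],[2,98]),np.median(d[m]))
for x in range(475,545,10):
    k=q[abs(q[:,0]-x)<6]
    if len(k)>3: print('g',x,np.percentile(k[:,1],[5,95]),len(k))
m=(d>50)&(C[...,0]>560)&(C[...,0]<660)&(C[...,2]>270)&(C[...,1]>60)&(C[...,1]<320); q=C[m]; print('hood top',len(q),q[:,0].min(),np.percentile(q[:,1],[2,98]),np.percentile(q[:,2],98))
E
```

```text
[468.54   2.69   0.  ]
t 2.8 pos [ 259.57 -652.23  620.8 ] shift [ 41.69 -60.47  39.35] turn -1.7509934544703623
sheet x 495 y [118.14 254.65] 121
sheet x 510 y [117.75 254.46] 120
sheet x 525 y [117.37 255.85] 153
sheet x 540 y [119.91 254.81] 122
sheet x 555 y [119.58 255.77] 132
sheet x 570 y [119.18 257.17] 230
sheet x 585 y [121.52 256.19] 228
guard 243 478.1311399682552 523.9099335900127 [122.31 161.26] 40.499085256890645
g 475 [122.47 157.61] 19
g 485 [122.47 159.72] 56
g 495 [122.22 159.26] 69
g 505 [124.68 159.12] 67
g 515 [127.09 160.99] 63
g 525 [129.49 157.89] 22
hood top 290 611.6803362227322 [122.46 256.54] 289.0343871679758
```

step_arm(commands=[[[3.5,-5,3.3],-0.146],[[7,-10,6.6],-0.292],[[10.4,-15.1,9.9],-0.438],[[13.9,-20.2,13.1],-0.584],[[17.4,-25.2,16.4],-0.73],[[20.9,-30.3,19.7],-0.876],[[24.3,-35.3,23],-1.02],[[27.8,-40.3,26.3],-1.17],[[31.3,-45.4,29.5],-1.31],[[34.8,-50.4,32.8],-1.46],[[38.2,-55.5,36.1],-1.6],[[41.7,-60.5,39.4],-1.751]])

```text
t: 4.05
position: [416.2, -187.5, 287.6]
tcp_rot: [0.494, 0.866, -0.045, 0.069]
contact_force: [1.8, -0.3, 0.5]
finger_gap: 85.3
finger_force: 0.0
```

step_arm(commands=[[[0,0,0],0]])

```text
t: 4.15
position: [416.2, -184.1, 285.2]
tcp_rot: [0.491, 0.868, -0.045, 0.066]
contact_force: [0.7, -0.1, 0.1]
finger_gap: 85.3
finger_force: 0.0
```

```bash
python3 - <<'E'
from h import *
np.set_printoptions(precision=3,suppress=True)
a=np.array([np.cos(np.radians(-59.5)),np.sin(np.radians(-59.5)),0])
s=ctrl.observe(); print(s['q'],R.from_quat(s['tcp_rot']).as_matrix())
go([468.5,2.7,23],-a)
E
```

```text
[ 0.284  0.19  -0.093  2.222  0.241  0.647  0.549] [[-0.51   0.857  0.07 ]
 [ 0.846  0.514 -0.142]
 [-0.158 -0.013 -0.987]]
t 4.15 pos [ 416.157 -184.088  285.234] shift [17.277 14.446 23.597] turn 0.00817161859665778
```

step_arm(commands=[[[2.8,2.4,3],0.002],[[5.5,4.8,6],0.004],[[8.2,7.2,9],0.008],[[10.9,9.6,12],0.008],[[13.7,12,15],0.008],[[16.4,14.4,18],0.008],[[16.4,14.4,18],0.008]])

```text
t: 4.85
position: [471.7, 4.5, 76.0]
tcp_rot: [0.495, 0.865, -0.045, 0.066]
contact_force: [0.3, 0.2, 0.5]
finger_gap: 85.3
finger_force: 0.0
```

```bash
python3 - <<'E'
from h import *
np.set_printoptions(precision=3,suppress=True)
a=np.array([np.cos(np.radians(-59.5)),np.sin(np.radians(-59.5)),0])
f=ctrl.grab_frame('top')
for l in ['cutter_mid']:
    for d in ctrl.pinpoint(f,l)[:2]: print(l,d['conf'],d['location'],atz(f,d['location'],6.5))
go([468.5,2.7,23],-a)
E
```

```text
t 4.95 pos [469.707  -0.09   79.059] shift [1.198 0.101 5.484] turn -0.008450250213661465
```

step_arm(commands=[[[0.3,0,1.9],0],[[0.6,0,3.7],0],[[1,0.1,5.5],0],[[1,0.1,5.5],0]])

```text
t: 5.35
position: [467.8, -4.6, 35.4]
tcp_rot: [0.5, 0.862, -0.049, 0.068]
contact_force: [-0.1, -0.5, 0.5]
finger_gap: 85.6
finger_force: 0.0
```

step_arm(commands=[[[0,0,0],0],[[0,0,0],0],[[0,0,0],0],[[0,0,0],0],[[0,0,0],0],[[0,0,0],0],[[0,0,0],0]], gripper=1)

```text
t: 6.05
position: [463.7, -2.4, 33.5]
tcp_rot: [0.498, 0.863, -0.051, 0.065]
contact_force: [0.2, 0.4, 0.3]
finger_gap: 0.0
finger_force: 0.0
```

```bash
python3 - <<'E'
from h import *
np.set_printoptions(precision=3,suppress=True)
for i in range(3):
    f=ctrl.grab_frame('scene'); s=ctrl.observe(); print(s['q'],s['position'],s['contact_force'],s['tcp_rot'])
for d in ctrl.pinpoint(f,'cutter_mid')[:2]: print(d['conf'],d['location'],atz(f,d['location'],6.5))
x0,y0,x1,y1=(200,190,330,290)
cv2.imwrite('pics/a1.png',cv2.resize(f['color'][y0:y1,x0:x1,::-1],(780,600),interpolation=cv2.INTER_CUBIC))
E
```

```text
[-0.266  0.703  0.059  2.384  1.343  0.127 -1.036] [463.658  -2.435  33.501] [-0.246 -0.161 -0.462] [ 0.498  0.863 -0.051  0.064]
[-0.266  0.703  0.059  2.385  1.343  0.127 -1.037] [463.637  -2.441  33.477] [ 0.022  0.801 -0.22 ] [ 0.498  0.863 -0.051  0.064]
[-0.266  0.703  0.059  2.385  1.343  0.127 -1.037] [463.595  -2.458  33.436] [ 0.781 -0.167  0.151] [ 0.498  0.863 -0.051  0.064]
0.45 [267.4, 244.0] [473.986  10.472   6.5  ]
```

View pics/a1.png

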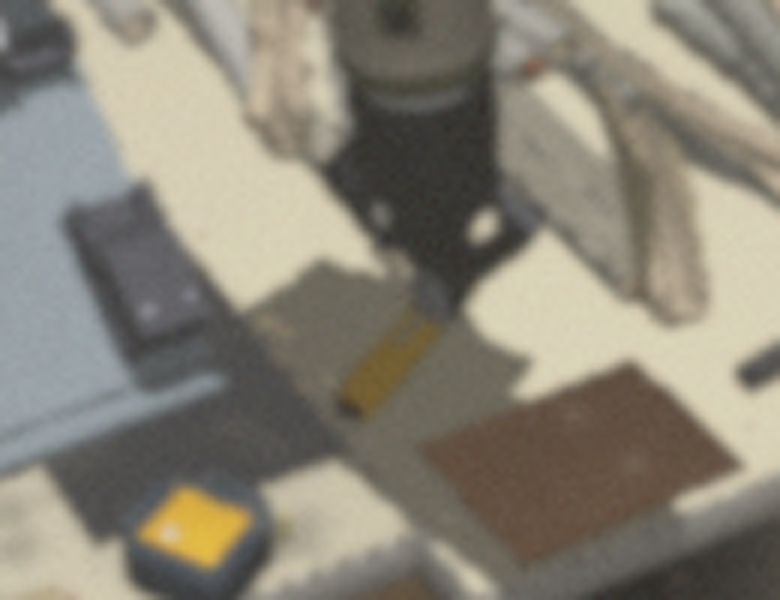

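The crop shows the closed fingers just above the cutter (about (430,300)), at a wrist limit and about 10 mm too high. I'll open, shift across and go lower.

step_arm(commands=[[[0,0.3,0],0],[[0,0.6,0],0],[[0,0.6,0],0],[[0,0.6,0],0],[[0,0.6,0],0],[[0,0.6,0],0]], gripper=0)

```text
t: 6.85
position: [468.8, 0.5, 33.3]
tcp_rot: [0.498, 0.863, -0.051, 0.064]
contact_force: [0.3, 0.3, 0.5]
finger_gap: 84.9
finger_force: 0.0
```

step_arm(commands=[[[0.1,0,0.5],0],[[0.2,0,1.1],0],[[0.2,0,1.1],0]])

```text
t: 7.15
position: [468.3, 0.5, 21.7]
tcp_rot: [0.498, 0.863, -0.051, 0.064]
contact_force: [1.0, -0.3, -0.2]
finger_gap: 85.6
finger_force: 0.0
```

```bash
python3 - <<'E'
from h import *
np.set_printoptions(precision=3,suppress=True)
s=ctrl.observe(); print(s['q'],R.from_quat(s['tcp_rot']).as_matrix())
go([468.5,2.7,22])
E
```

```text
[-0.258  0.729  0.041  2.375  1.468  0.135 -1.168] [[-0.496  0.866  0.06 ]
 [ 0.853  0.499 -0.152]
 [-0.161 -0.024 -0.987]]
t 7.15 pos [468.294   0.54   21.663] shift [ 0.169  0.125 -0.065] turn 0.0
```

step_arm(commands=[[[0,0,0],0],[[0,0,0],0],[[0,0,0],0],[[0,0,0],0],[[0,0,0],0],[[0,0,0],0]], gripper=1)

```text
t: 7.75
position: [468.7, 0.6, 22.6]
tcp_rot: [0.498, 0.863, -0.05, 0.065]
contact_force: [-1.3, 0.8, 6.8]
finger_gap: 20.1
finger_force: 59.0
```

step_arm(commands=[[[-0.8,-0.1,-4.9],0],[[-1.6,-0.2,-9.8],0],[[1.6,15.9,-64.5],2.0],[[1.6,15.9,-64.5],2.0],[[1.6,15.9,-64.5],2.0],[[1.6,15.9,-64.5],2.0],[[1.6,15.9,-64.5],2.0],[[1.6,15.9,-64.5],2.0],[[1.6,15.9,-64.5],2.0],[[1.6,15.9,-64.5],2.0],[[1.6,15.9,-64.5],2.0],[[1.6,15.9,-64.5],2.0]])

```text
t: 8.95
position: [542.2, 154.2, 542.5]
tcp_rot: [0.953, 0.292, 0.007, 0.084]
contact_force: [0.5, 0.3, -1.3]
finger_gap: 20.1
finger_force: 59.3
```

```bash
python3 - <<'E'
from h import *
np.set_printoptions(precision=3,suppress=True)
s=ctrl.observe(); print(s['q'],s['finger_gap'],R.from_quat(s['tcp_rot']).as_matrix()); go([560,190,900],[1,0.03,0])
E
```

```text
[-0.277  0.2   -0.245  1.536  0.217  1.437 -1.526] 20.138290551462088 [[ 0.83   0.555  0.062]
 [ 0.557 -0.816 -0.155]
 [-0.036  0.164 -0.986]]
t 8.95 pos [542.187 154.184 542.517] shift [  2.199   3.913 -35.69 ] turn 0.5596133579995024
```

step_arm(commands=[[[-3.2,14.8,-88.7],0.55],[[-3.2,14.8,-88.7],0.55],[[-3.2,14.8,-88.7],0.55],[[-3.2,14.8,-88.7],0.55],[[-3.2,14.8,-88.7],0.55],[[-3.2,14.8,-88.7],0.55],[[-3.2,14.8,-88.7],0.55],[[-3.2,14.8,-88.7],0.55]])

```text
t: 9.75
position: [556.0, 142.9, 749.7]
tcp_rot: [0.996, 0.027, 0.032, 0.078]
contact_force: [0.9, -0.6, -1.7]
finger_gap: 20.2
finger_force: 59.3
```

```bash
python3 - <<'E'
from h import *
np.set_printoptions(precision=3,suppress=True)
s=ctrl.observe(); print(s['q'],s['finger_gap'],R.from_quat(s['tcp_rot']).as_matrix()); go([560,190,900],[1,0.03,0])
E
```

```text
[-0.994  0.276  0.883  1.059 -0.053  1.856 -1.668] 20.241466822237403 [[ 0.997  0.049  0.068]
 [ 0.059 -0.986 -0.153]
 [ 0.059  0.157 -0.986]]
t 9.75 pos [556.021 142.903 749.681] shift [  1.564  -2.27  -15.514] turn 0.019322240387441656
```

step_arm(commands=[[[5,14,-88],0],[[5,14,-88],0],[[5,14,-88],0],[[5,14,-88],0],[[5,14,-88],0],[[5,14,-88],0]])

```text
t: 10.35
position: [552.0, 129.7, 789.2]
tcp_rot: [0.995, 0.071, 0.063, 0.042]
contact_force: [1.1, -3.2, -2.7]
finger_gap: 20.1
finger_force: 59.5
```

```bash
python3 - <<'E'
from h import *
np.set_printoptions(precision=3,suppress=True)
s=ctrl.observe(); print(s['q'],s['finger_gap'],R.from_quat(s['tcp_rot']).as_matrix()); go([560,190,900],[1,0.03,0])
E
```

```text
[-0.847  0.21   0.672  0.999 -0.033  1.862 -1.634] 20.124651756284297 [[ 0.982  0.135  0.131]
 [ 0.146 -0.986 -0.074]
 [ 0.12   0.092 -0.989]]
t 10.35 pos [552.033 129.7   789.175] shift [  2.988  -4.817 -11.299] turn 0.10688102413039284
```

step_arm(commands=[[[11,8,-88],0],[[11,8,-88],0],[[11,8,-88],0],[[11,8,-88],0],[[11,8,-88],0],[[11,8,-88],0],[[11,8,-88],0],[[11,8,-88],0]])

```text
t: 11.15
position: [506.4, 84.6, 858.5]
tcp_rot: [0.988, 0.073, 0.13, 0.049]
contact_force: [2.8, 0.3, -3.5]
finger_gap: 20.3
finger_force: 59.5
```

```bash
python3 - <<'E'
from h import *
np.set_printoptions(precision=3,suppress=True)
s=ctrl.observe(); print(s['q'],s['finger_gap'],R.from_quat(s['tcp_rot']).as_matrix()); go([560,190,900],[1,0.03,0])
E
```

```text
[-1.043  0.08   0.801  0.982  0.088  1.861 -1.639] 20.31775992056983 [[ 0.955  0.132  0.265]
 [ 0.157 -0.985 -0.077]
 [ 0.251  0.116 -0.961]]
t 11.15 pos [506.364  84.627 858.517] shift [ 7.82  -9.187 -3.383] turn 0.10612169907392287
```

step_arm(commands=[[[25,-20,-85],0.1],[[25,-20,-85],0.1],[[25,-20,-85],0.1],[[25,-20,-85],0.1],[[25,-20,-85],0.1],[[25,-20,-85],0.1],[[25,-20,-85],0.1],[[25,-20,-85],0.1]])

```text
t: 11.95
position: [495.4, 152.6, 886.2]
tcp_rot: [0.985, 0.026, 0.165, 0.034]
contact_force: [0.4, -0.2, -0.8]
finger_gap: 20.2
finger_force: 59.5
```

```bash
python3 - <<'E'
from h import *
np.set_printoptions(precision=3,suppress=True)
s=ctrl.observe(); print(s['q'],s['finger_gap'],R.from_quat(s['tcp_rot']).as_matrix()); go([560,190,900],[1,0.03,0])
E
```

```text
[-1.47   0.152  1.289  0.922 -0.021  1.862 -1.734] 20.217996606534697 [[ 0.944  0.041  0.327]
 [ 0.063 -0.996 -0.059]
 [ 0.323  0.077 -0.943]]
t 11.95 pos [495.4   152.64  886.193] shift [ 6.783 -3.354  0.586] turn 0.011403576949676478
```

step_arm(commands=[[[30,-12,-86],0],[[30,-12,-86],0],[[30,-12,-86],0],[[30,-12,-86],0],[[30,-12,-86],0],[[30,-12,-86],0],[[30,-12,-86],0],[[30,-12,-86],0],[[30,-12,-86],0],[[30,-12,-86],0]])

```text
t: 12.95
position: [489.7, 188.7, 911.7]
tcp_rot: [0.98, 0.03, 0.196, 0.027]
contact_force: [0.3, 0.0, -0.4]
finger_gap: 19.9
finger_force: 59.5
```

```bash
python3 - <<'E'
from h import *
np.set_printoptions(precision=3,suppress=True)
s=ctrl.observe(); print(s['q'],s['finger_gap'],R.from_quat(s['tcp_rot']).as_matrix()); go([560,190,900],[1,0.03,0])
E
```

```text
[-1.512  0.168  1.289  0.858 -0.025  1.862 -1.778] 19.876239883442462 [[ 0.922  0.049  0.385]
 [ 0.07  -0.997 -0.041]
 [ 0.382  0.064 -0.922]]
t 12.95 pos [489.673 188.725 911.749] shift [6.042 0.139 3.786] turn 0.020225978782108207
```

step_arm(commands=[[[38,-10,-85],0.02],[[38,-10,-85],0.02],[[38,-10,-85],0.02],[[38,-10,-85],0.02],[[38,-10,-85],0.02],[[38,-10,-85],0.02],[[38,-10,-85],0.02],[[38,-10,-85],0.02],[[38,-10,-85],0.02],[[38,-10,-85],0.02],[[38,-10,-85],0.02],[[38,-10,-85],0.02]])

```text
t: 14.15
position: [487.5, 206.1, 938.9]
tcp_rot: [0.974, 0.022, 0.226, 0.017]
contact_force: [-0.1, 1.0, 0.2]
finger_gap: 20.0
finger_force: 59.5
```

```bash
python3 - <<'E'
from h import *
np.set_printoptions(precision=3,suppress=True)
s=ctrl.observe(); print(s['q'],s['finger_gap'],R.from_quat(s['tcp_rot']).as_matrix()); go([560,190,900],[1,0.03,0])
E
```

```text
[-1.515  0.18   1.289  0.791 -0.035  1.862 -1.811] 20.003760934137322 [[ 0.897  0.036  0.441]
 [ 0.052 -0.998 -0.023]
 [ 0.44   0.043 -0.897]]
t 14.15 pos [487.538 206.114 938.935] shift [4.704 1.701 6.726] turn 0.006810555101455426
```

step_arm(commands=[[[44,-10,-80],0],[[44,-10,-80],0],[[44,-10,-80],0],[[44,-10,-80],0],[[44,-10,-80],0],[[44,-10,-80],0]])

```text
t: 14.75
position: [487.9, 211.2, 966.8]
tcp_rot: [0.967, 0.025, 0.255, 0.01]
contact_force: [0.3, -0.2, -0.4]
finger_gap: 19.9
finger_force: 59.5
```

```bash
cat >> h.py <<'E'
ya=np.radians(1.6); ex=np.array([np.cos(ya)*np.cos(np.radians(35)),np.sin(ya)*np.cos(np.radians(35)),np.sin(np.radians(35))])
ey=np.array([-np.sin(ya),np.cos(ya),0]); ez=np.cross(ex,ey); O=np.array([490.5,142.2,34.])
RR=np.c_[ex,ey,ez]
def rail(p): return O+RR@np.array(p,float)
def torail(p): return RR.T@(np.array(p,float)-O)
E
python3 - <<'E'
from h import *
np.set_printoptions(precision=3,suppress=True)
s=ctrl.observe(); M=R.from_quat(s['tcp_rot']).as_matrix(); print(s['q'],M)
f=ctrl.grab_frame('scene')
for l in ['cutter_mid','cutter']:
  for d in ctrl.pinpoint(f,l)[:1]: print(l,d['conf'],d['location'],depth3(f,d['location']))
cv2.imwrite('pics/b1.png',f['color'][:,:,::-1])
for l in ['rail_seat','guard_mouth','ridge','hood_edge']:
  for d in ctrl.pinpoint(f,l)[:1]: p=depth3(f,d['location']); print(l,d['conf'],p,torail(p))
go(rail([150,0,150]),ex)
E
```

```text
[-1.493  0.189  1.289  0.723 -0.053  1.862 -1.804] [[ 0.868  0.043  0.494]
 [ 0.052 -0.999 -0.006]
 [ 0.493  0.031 -0.869]]
cutter_mid 0.31 [189.8, 163.1] [625.015 190.692 274.506]
rail_seat 0.82 [604.316 153.16   94.653] [128.236   7.778 -15.749]
guard_mouth 0.72 [505.55  145.679  75.964] [36.472  3.058 25.69 ]
ridge 0.59 [625.111 222.674 165.758] [187.637  76.684  29.461]
hood_edge 0.63 [619.552 193.576 281.258] [248.669  47.753 127.726]
t 15.1 pos [487.873 211.296 967.113] shift [-32.676   4.723  64.935] turn 0.03006990008818093
```

View pics/b1.png

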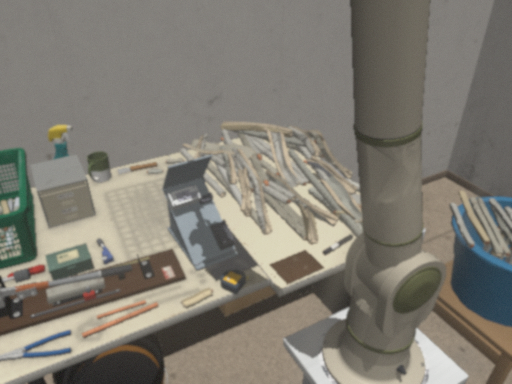

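```bash
python3 - <<'E'
from h import *
np.set_printoptions(precision=1,suppress=True)
for n in ['top','scene']:
    f=ctrl.grab_frame(n); C=cloud(f); T=(C-O)@RR
    ok=(f['z_map']>0)
    # sheet edges row by row in rail coords
    for x in (70,90,110,130,150):
        m=ok&(abs(T[...,0]-x)<5)&(abs(T[...,2]+14)<5)&(T[...,1]>-60)&(T[...,1]<140); y=T[...,1][m]
        print(n,'sheet x',x,np.percentile(y,[0.5,99.5]),'z',np.median(T[...,2][m])) if len(y) else None
    m=ok&(abs(T[...,2]-26)<3)&(T[...,0]>5)&(T[...,0]<48)&(abs(T[...,1])<40); print(' guard y',np.percentile(T[...,1][m],[2,50,98]),'x',np.percentile(T[...,0][m],[1,99]),'z',np.median(T[...,2][m]))
    m=ok&(T[...,2]>100)&(T[...,2]<140)&(abs(T[...,0]-247)<12)&(T[...,1]>-60)&(T[...,1]<150); print(' hood y',np.percentile(T[...,1][m],[1,99]),'x',np.percentile(T[...,0][m],[2,50]),'z',np.percentile(T[...,2][m],98))
    for k in (160,170,180):
        m=ok&(abs(T[...,0]-k)<5)&(abs(T[...,2]-26)<3)&(T[...,1]>5)&(T[...,1]<140); y=T[...,1][m]; print(' hous',k,np.percentile(y,[1,99]) if len(y) else None)
E
```

```text
top sheet x 70 [-24.4 112.2] z -13.419385482182868
top sheet x 90 [-25.4 113.5] z -13.810086036537498
top sheet x 110 [-23.3 111.6] z -13.617086326971327
top sheet x 130 [-24.4 111.9] z -13.805238181697892
top sheet x 150 [-25.4 112.8] z -13.77944925305349
 guard y [-20.1  -0.4  18.1] x [ 6.3 47.2] z 26.292222203732596
 hood y [-25.3 112.7] x [245.3 250.3] z 136.74164167706397
 hous 160 None
 hous 170 [ 23.9 111.7]
 hous 180 [ 21.1 111.7]
scene sheet x 70 [ 22.9 113.6] z -14.642907679611271
scene sheet x 90 [-20.6 113.7] z -14.342093938304473
scene sheet x 110 [-21.5 115.1] z -14.443273493163986
scene sheet x 130 [-21.3 114.9] z -14.014193840197274
scene sheet x 150 [-22.2 115.4] z -14.117626555442444
 guard y [-17.5   1.5  21. ] x [ 5.5 47.3] z 25.753212740527516
 hood y [-22.5 116.3] x [245.8 248.9] z 136.66722950434877
 hous 160 None
 hous 170 [ 26.1 115.4]
 hous 180 [ 26.5 116.3]
```

```bash
cat >> h.py <<'E'
O=np.array([490.5,143.2,34.])
Mp=np.array([[-.496,.866,.06],[.853,.499,-.152],[-.161,-.024,-.987]])
_a=np.array([.508,-.862,0])
vt=Mp.T@(np.array([466,7,6.5])-np.array([468.7,.6,22.])); vt[1]=0   # TCP->cutter_mid, tool frame
bt=Mp.T@_a; bt[1]=0; bt/=np.linalg.norm(bt)
def plan(mid,turn=True):
    s=ctrl.observe(); M=R.from_quat(s['tcp_rot']).as_matrix()
    b=M@bt; tr=0.
    if turn:
        d=M.T@(-ex); tr=np.arctan2(d[1],d[0])-np.arctan2(bt[1],bt[0])
        tr=(tr+np.pi)%(2*np.pi)-np.pi
    Mf=M@R.from_rotvec([0,0,tr]).as_matrix()
    T=rail(mid)-Mf@vt
    print('t',s['t'],'cutter now rail',torail(s['position']+M@vt),'blade dir rail',RR.T@b,'TCP rail',torail(s['position']),'F',s['contact_force'])
    print('  -> shift',M.T@(T-s['position'])/10,'turn',tr,'world',T)
E
python3 - <<'E'
from h import *
np.set_printoptions(precision=3,suppress=True)
print(vt,bt); plan([162,0,150])
E
```

```text
[ 9.294  0.    14.164] [-0.987  0.     0.161]
t 15.2 cutter now rail [542.556  68.111 749.832] blade dir rail [-0.997 -0.031 -0.068] TCP rail [534.634  68.127 764.806] F [ 0.662 -0.641 -0.118]
  -> shift [-32.41    4.629  63.407] turn 0.030063344833489047 world [522.067 144.376 257.508]
```

step_arm(commands=[[[-32.4,4.6,63.4],0.03],[[-32.4,4.6,63.4],0.03],[[-32.4,4.6,63.4],0.03],[[-32.4,4.6,63.4],0.03],[[-32.4,4.6,63.4],0.03],[[-32.4,4.6,63.4],0.03],[[-32.4,4.6,63.4],0.03],[[-32.4,4.6,63.4],0.03],[[-32.4,4.6,63.4],0.03],[[-32.4,4.6,63.4],0.03],[[-32.4,4.6,63.4],0.03],[[-32.4,4.6,63.4],0.03]])

```text
t: 16.4
position: [508.3, 157.2, 457.0]
tcp_rot: [0.967, 0.009, 0.255, 0.005]
contact_force: [1.7, 0.7, -2.6]
finger_gap: 20.0
finger_force: 59.5
```

```bash
python3 - <<'E'
from h import *
np.set_printoptions(precision=3,suppress=True)
s=ctrl.observe(); print(s['q'],s['qd'],R.from_quat(s['tcp_rot']).as_matrix()); plan([162,0,150])
E
```

```text
[-1.743 -0.144  1.077  2.103  0.637  0.778 -2.583] [-0.182  0.691  1.13   0.893 -0.149 -1.693  0.159] [[ 0.869  0.016  0.494]
 [ 0.02  -1.    -0.004]
 [ 0.494  0.014 -0.869]]
t 16.4 cutter now rail [265.426  13.233 321.106] blade dir rail [-0.998  0.001 -0.068] TCP rail [257.508  13.519 336.079] F [ 1.674  0.712 -2.641]
  -> shift [-8.68   1.039 18.03 ] turn -0.0021094392447058574 world [522.072 144.348 257.517]
```

step_arm(commands=[[[-8.7,1,18],0],[[-8.7,1,18],0],[[-8.7,1,18],0],[[-8.7,1,18],0],[[-8.7,1,18],0],[[-8.7,1,18],0]])

```text
t: 17.0
position: [521.3, 145.9, 277.8]
tcp_rot: [0.968, 0.01, 0.252, 0.013]
contact_force: [0.5, -0.7, -0.7]
finger_gap: 20.2
finger_force: 59.5
```

```bash
python3 - <<'E'
from h import *
np.set_printoptions(precision=3,suppress=True)
s=ctrl.observe(); print(s['q'],s['qd'],R.from_quat(s['tcp_rot']).as_matrix()); plan([162,0,60])
E
```

```text
[-1.088  0.284  0.715  2.344  0.337  0.128 -2.311] [ 0.828  0.035 -0.954  0.043  2.265 -0.122 -2.311] [[ 0.873  0.012  0.488]
 [ 0.025 -0.999 -0.021]
 [ 0.488  0.031 -0.872]]
t 17.0 cutter now rail [172.946   1.368 166.982] blade dir rail [-0.998 -0.007 -0.061] TCP rail [165.128   1.849 182.004] F [ 0.46  -0.68  -0.732]
  -> shift [-0.009 -0.239 10.752] turn 0.004520317647322969 world [573.722 146.047 183.888]
```

step_arm(commands=[[[-1,-0.2,0.8],0],[[-1,-0.2,1.5],0],[[-1,-0.2,1.5],0]])

```text
t: 17.3
position: [521.4, 148.2, 264.5]
tcp_rot: [0.968, 0.011, 0.252, 0.013]
contact_force: [-0.4, -0.0, -1.9]
finger_gap: 20.3
finger_force: 59.5
```

```bash
python3 - <<'E'
from h import *
np.set_printoptions(precision=3,suppress=True)
s=ctrl.observe(); print(s['q'],s['qd']); plan([162,0,60])
E
```

```text
[-1.013  0.299  0.619  2.355  0.639  0.106 -2.625] [-0.039 -0.015  0.05  -0.003 -0.123  0.004 -0.057]
t 17.3 cutter now rail [165.477   3.647 156.019] blade dir rail [-0.998 -0.009 -0.061] TCP rail [157.661   4.089 171.043] F [-0.392 -0.012 -1.919]
  -> shift [0.624 0.038 9.595] turn 0.007127886492147795 world [573.723 146.033 183.89 ]
```

step_arm(commands=[[[0.1,0,2],0],[[0.2,0,4],0],[[0.3,0,6],0],[[0.4,0,8],0],[[0.4,0,9.5],0],[[0.4,0,9.5],0]])

```text
t: 17.9
position: [580.7, 152.3, 211.4]
tcp_rot: [0.974, 0.006, 0.225, 0.022]
contact_force: [-6.7, -0.7, -7.4]
finger_gap: 19.9
finger_force: 63.4
```

```bash
python3 - <<'E'
from h import *
np.set_printoptions(precision=3,suppress=True)
s=ctrl.observe(); print(s['q'],s['qd']); plan([162,0,40])
for n in ['top','scene']:
  f=ctrl.grab_frame(n)
  for l in ['cutter_mid','cutter']:
    for d in ctrl.pinpoint(f,l)[:1]: p=depth3(f,d['location']); print(n,l,d['conf'],d['location'],torail(p))
  cv2.imwrite(f'pics/c_{n}.png',cv2.resize(f['color'][100:250,140:310,::-1],(680,600),interpolation=cv2.INTER_CUBIC))
E
```

```text
[-0.745  0.437  0.376  2.246  0.652  0.109 -2.628] [-0.023 -0.021  0.018  0.02  -0.002 -0.001 -0.   ]
t 17.9 cutter now rail [182.767   5.829  78.093] blade dir rail [-1.    -0.005 -0.004] TCP rail [175.81   6.59  93.52] F [-6.67  -0.733 -7.448]
  -> shift [-1.451  0.372  4.113] turn 0.004777521146577257 world [585.654 146.663 168.331]
top cutter_mid 0.72 [215.0, 146.7] [184.992   2.742  95.09 ]
top cutter 0.49 [216.2, 147.5] [182.832  -0.163  95.311]
scene cutter_mid 0.58 [207.2, 183.1] [169.743  23.743 129.386]
scene cutter 0.69 [207.8, 183.5] [182.665   7.808  91.484]
```

View pics/c_scene.png

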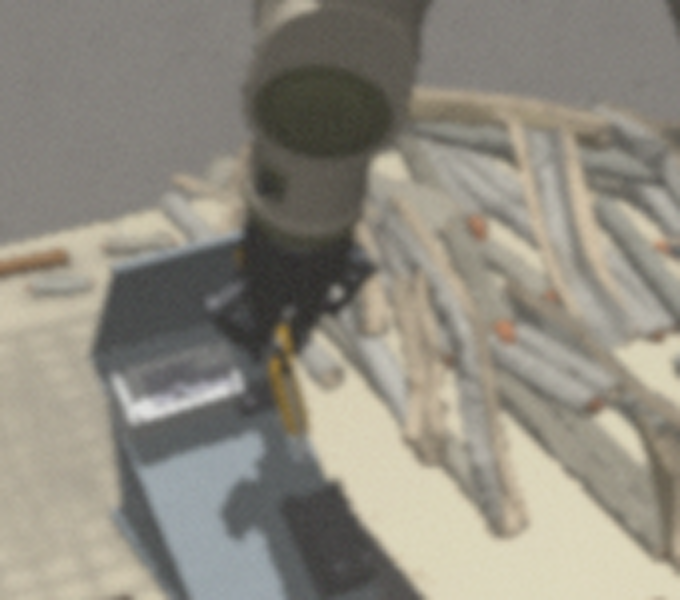

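The cutter is held in line with the rail, but the wrist is at its limits (joints 6 and 7) and the butt touches the hood. I'll back off, up and out, and turn the tool the other way round to free joint 7.

```bash
python3 - <<'E'
from h import *
np.set_printoptions(precision=3,suppress=True)
go([535,147,300]); go([510,147,350])
E
```

```text
t 18.2 pos [579.699 152.438 212.066] shift [-0.176  0.923 -9.834] turn 0.0
t 18.2 pos [579.699 152.438 212.066] shift [ -0.231   1.139 -15.42 ] turn 0.0
```

step_arm(commands=[[[-1.5,0.3,-1],0],[[-2,0.6,-4],0],[[-2,1,-8],0],[[-1.5,1,-12],-0.15],[[-1,1,-15],-0.3],[[-1,1,-15],-0.45],[[-1,1,-15],-0.6],[[-1,1,-15],-0.75],[[-1,1,-15],-0.9],[[-1,1,-15],-1.05],[[-1,1,-15],-1.2]])

```text
t: 19.3
position: [507.0, 149.0, 344.6]
tcp_rot: [0.798, 0.558, 0.177, 0.145]
contact_force: [-0.9, 0.3, -1.1]
finger_gap: 19.7
finger_force: 63.6
```

```bash
python3 - <<'E'
from h import *
np.set_printoptions(precision=3,suppress=True)
s=ctrl.observe(); print(s['q'],s['qd'],R.from_quat(s['tcp_rot']).as_matrix()); go([510,147,350])
E
```

```text
[-0.582  0.122  0.039  2.212  0.568  0.491 -1.357] [ 0.182  0.008 -0.205 -0.009  0.051  0.021  1.433] [[ 0.316  0.839  0.443]
 [ 0.941 -0.336 -0.034]
 [ 0.121  0.428 -0.896]]
t 19.3 pos [506.961 149.011 344.618] shift [-0.028  0.553 -0.341] turn 0.0
```

step_arm(commands=[[[0,0,0],-0.15],[[0,0,0],-0.3],[[0,0,0],-0.45],[[0,0,0],-0.6],[[0,0,0],-0.75],[[0,0,0],-0.9],[[0,0,0],-1.05],[[0,0,0],-1.2],[[0,0,0],-1.35],[[0,0,0],-1.5],[[0,0,0],-1.65],[[0,0,0],-1.8]])

```text
t: 20.5
position: [506.9, 149.0, 344.5]
tcp_rot: [0.059, 0.972, -0.004, 0.228]
contact_force: [-0.0, -1.0, -1.3]
finger_gap: 20.2
finger_force: 63.6
```

step_arm(commands=[[[0,0,0.8],-0.15],[[0,0,1.6],-0.3],[[0,0,2.4],-0.45],[[0,0,3.2],-0.6],[[0,0,4],-0.75],[[0,0,4.8],-0.9],[[0,0,5.6],-1.05],[[0,0,6.4],-1.2]])

```text
t: 21.3
position: [535.6, 146.7, 287.0]
tcp_rot: [-0.5, 0.836, -0.132, 0.186]
contact_force: [0.1, -0.3, -1.3]
finger_gap: 20.4
finger_force: 63.6
```

```bash
python3 - <<'E'
from h import *
np.set_printoptions(precision=3,suppress=True)
s=ctrl.observe(); print(s['q'],s['qd'],R.from_quat(s['tcp_rot']).as_matrix()); plan([162,0,150])
E
```

```text
[-0.247  0.255 -0.319  2.227  0.904  0.439  1.319] [ 0.142  0.163 -0.147  0.022  0.408 -0.057  1.105] [[-0.431 -0.786  0.443]
 [-0.884  0.466 -0.035]
 [-0.179 -0.407 -0.896]]
t 21.3 cutter now rail [175.563  -6.569 168.353] blade dir rail [ 0.446  0.853 -0.273] TCP rail [182.137   2.199 181.272] F [ 0.07  -0.281 -1.323]
  -> shift [1.24  2.108 1.987] turn -2.0735379044774644 world [522.539 144.828 258.362]
```

step_arm(commands=[[[0,0,0],-0.15],[[0,0,0],-0.3],[[0,0,0],-0.45],[[0,0,0],-0.6],[[0,0,0],-0.75],[[0,0,0],-0.9],[[0,0,0],-1.05],[[0,0,0],-1.2],[[0,0,0],-1.35],[[0,0,0],-1.5],[[0,0,0],-1.65],[[0,0,0],-1.8]])

```text
t: 22.5
position: [530.0, 150.0, 274.7]
tcp_rot: [0.951, -0.212, 0.222, -0.022]
contact_force: [0.2, 1.0, -3.6]
finger_gap: 20.6
finger_force: 63.6
```

```bash
python3 - <<'E'
from h import *
np.set_printoptions(precision=3,suppress=True)
s=ctrl.observe(); print(s['q'],s['qd'],R.from_quat(s['tcp_rot']).as_matrix()); plan([162,0,150])
E
```

```text
[ 0.349  0.485 -1.196  2.206  1.221  0.845  2.623] [ 1.088  0.944 -2.117  0.067  0.911  1.422  0.059] [[ 0.811 -0.395  0.431]
 [-0.414 -0.909 -0.052]
 [ 0.412 -0.136 -0.901]]
t 22.5 cutter now rail [176.52    0.716 159.337] blade dir rail [-0.906  0.421 -0.04 ] TCP rail [170.57    5.683 174.401] F [ 0.22   1.009 -3.555]
  -> shift [-1.061  0.954  1.163] turn -0.4421260672870426 world [522.656 145.107 258.545]
```

step_arm(commands=[[[-0.5,0.5,0.6],-0.15],[[-1,0.9,1.1],-0.3],[[-1,0.9,1.1],-0.44],[[-1,0.9,1.1],-0.44],[[-1,0.9,1.1],-0.44],[[-1,0.9,1.1],-0.44]])

```text
t: 23.1
position: [491.6, 157.8, 216.2]
tcp_rot: [0.968, -0.017, 0.249, 0.022]
contact_force: [0.3, 0.1, -0.9]
finger_gap: 20.2
finger_force: 63.6
```

```bash
python3 - <<'E'
from h import *
np.set_printoptions(precision=3,suppress=True)
s=ctrl.observe(); print(s['q'],s['qd'],R.from_quat(s['tcp_rot']).as_matrix()); plan([162,0,60])
E
```

```text
[ 0.274  0.631 -1.293  2.37   1.496  1.011  2.626] [ 0.005 -0.001 -0.006 -0.002  0.008  0.006  0.003] [[ 0.875 -0.044  0.482]
 [-0.022 -0.998 -0.051]
 [ 0.483  0.034 -0.875]]
t 23.1 cutter now rail [113.462  13.181 133.379] blade dir rail [-0.998  0.035 -0.056] TCP rail [105.764  14.523 148.41 ] F [ 0.292  0.09  -0.906]
  -> shift [5.657 0.654 6.839] turn -0.03952493404100599 world [573.781 146.503 183.982]
```

step_arm(commands=[[[1,0.1,1.2],-0.02],[[2,0.2,2.4],-0.04],[[3,0.3,3.6],-0.04],[[4,0.5,4.8],-0.04],[[5,0.6,6],-0.04],[[5.5,0.7,6.8],-0.04],[[5.5,0.7,6.8],-0.04]])

```text
t: 23.8
position: [573.3, 146.5, 183.9]
tcp_rot: [0.968, 0.003, 0.25, 0.027]
contact_force: [-1.0, 0.3, -1.5]
finger_gap: 19.9
finger_force: 63.6
```

```bash
python3 - <<'E'
from h import *
np.set_printoptions(precision=3,suppress=True)
s=ctrl.observe(); print(s['q'],s['qd'],R.from_quat(s['tcp_rot']).as_matrix()); plan([162,0,60])
E
```

```text
[-0.288  0.469 -0.274  2.291  1.671  0.407  2.622] [ 0.028 -0.004 -0.077  0.042 -0.019  0.007  0.006] [[ 0.875 -0.008  0.484]
 [ 0.019 -0.999 -0.05 ]
 [ 0.484  0.053 -0.874]]
t 23.8 cutter now rail [161.559   0.026  60.257] blade dir rail [-0.998 -0.005 -0.056] TCP rail [153.814   0.977  75.294] F [-0.991  0.333 -1.475]
  -> shift [ 0.047 -0.     0.021] turn 0.0013246168930081126 world [573.76  146.489 183.943]
```

```bash
python3 - <<'E'
from h import *
np.set_printoptions(precision=1,suppress=True)
for n in ['top','scene']:
    f=ctrl.grab_frame(n); C=cloud(f); T=(C-O)@RR; hsv=cv2.cvtColor(f['color'],cv2.COLOR_RGB2HSV)
    m=(hsv[...,0]>16)&(hsv[...,0]<36)&(hsv[...,1]>120)&(f['z_map']>0)&(T[...,2]>20)&(T[...,2]<110)&(T[...,0]>40)&(T[...,0]<250)&(abs(T[...,1])<40)
    Q=T[m]; print(n,len(Q))
    for x in range(60,250,15):
        k=Q[abs(Q[:,0]-x)<7.5]
        if len(k)>3: print(x,'y',np.percentile(k[:,1],[5,50,95]),'z',np.median(k[:,2]),len(k))
    if len(Q): print(Q[:,0].min(),Q[:,0].max())
    cv2.imwrite(f'pics/d_{n}.png',cv2.resize(f['color'][120:245,150:290,::-1],(672,600),interpolation=cv2.INTER_CUBIC))
E
```

```text
top 147
150 y [-6.7  4.4  8.2] z 71.82007073568047 6
165 y [-7.8  4.4 10.4] z 75.7263814637822 23
180 y [-9.3 -0.6  9.1] z 85.93882438838908 32
195 y [-8.   0.1  9.7] z 95.28450626487123 35
210 y [-8.9  0.9 10.7] z 104.35487542139123 40
225 y [-7.4 -2.5  8.6] z 107.22884237295148 11
148.9285789137287 223.42599052576125
scene 32
120 y [4.4 6.4 6.7] z 45.39464229586735 7
135 y [ 2.8  5.7 10.7] z 57.95461722539754 16
150 y [-7.6 -7.5  4.1] z 70.80969585261235 5
111.28826942024955 219.52476843457447
```

View pics/d_scene.png

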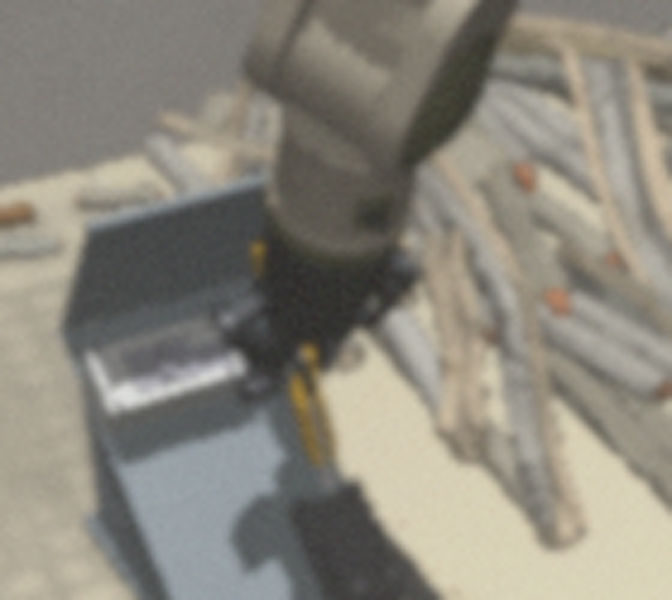

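The cutter has turned about 32° nose-down in the grip: the visible top runs from rail z 45 at x 120 to 107 at x 220, from the earlier brush with the hood. I'll set the blade tip lightly on the bed just upslope of the guard. Then I'll ease the fingers so the butt settles into the upper saddle.

step_arm(commands=[[[-1.2,0,0.3],0],[[-2.4,0,0.6],0],[[-2.4,0,0.9],0],[[-2.4,0,0.9],0]])

```text
t: 24.3
position: [555.0, 144.9, 163.4]
tcp_rot: [0.968, 0.004, 0.248, 0.027]
contact_force: [1.1, 0.1, 0.1]
finger_gap: 20.0
finger_force: 63.6
```

```bash
python3 - <<'E'
from h import *
np.set_printoptions(precision=1,suppress=True)
s=ctrl.observe(); print(s['q'],s['contact_force'],torail(s['position']))
f=ctrl.grab_frame('top'); C=cloud(f); T=(C-O)@RR; hsv=cv2.cvtColor(f['color'],cv2.COLOR_RGB2HSV)
m=(hsv[...,0]>16)&(hsv[...,0]<36)&(hsv[...,1]>120)&(f['z_map']>0)&(T[...,2]>10)&(T[...,2]<110)&(T[...,0]>40)&(T[...,0]<250)&(abs(T[...,1])<40)
Q=T[m]; p=np.polyfit(Q[:,0],Q[:,2],1); print(len(Q),p,np.degrees(np.arctan(p[0])),Q[:,0].min(),Q[:,0].max(),Q[:,1].min(),Q[:,1].max())
cv2.imwrite('pics/e.png',cv2.resize(f['color'][100:225,150:290,::-1],(672,600),interpolation=cv2.INTER_CUBIC))
E
```

```text
[-0.3  0.5 -0.3  2.3  1.8  0.5  2.5] [1.1 0.1 0.1] [127.1  -0.1  69. ]
132 [  0.6 -14.3] 31.524780757534522 118.5219952702515 195.21672375163465 -10.943126751883838 9.205056383143672
```

View pics/e.png

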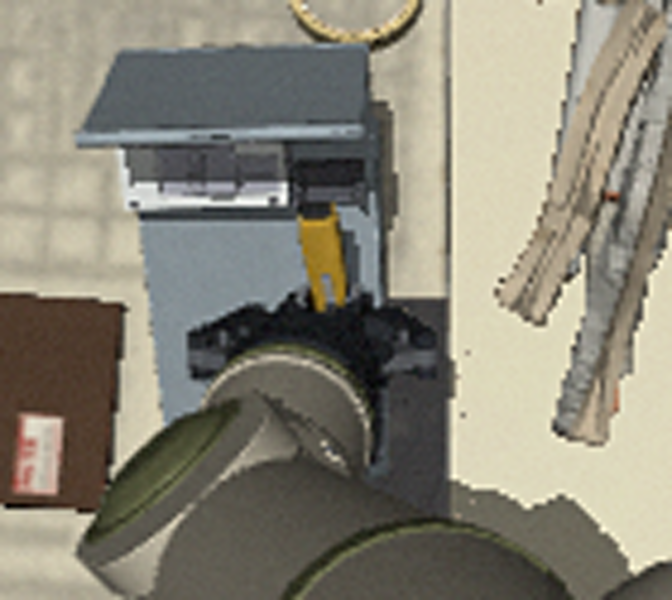

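step_arm(commands=[[[0,0,0.3],0],[[0,0,0.6],0],[[0,0,0.6],0]])

```text
t: 24.65
position: [558.4, 145.0, 158.2]
tcp_rot: [0.968, 0.004, 0.249, 0.027]
contact_force: [0.6, 1.5, -2.0]
finger_gap: 20.0
finger_force: 63.6
```

step_arm(commands=[[[0,0,0.2],0],[[0,0,0.4],0],[[0,0,0.4],0]])

```text
t: 24.95
position: [560.0, 144.9, 154.8]
tcp_rot: [0.968, 0.004, 0.249, 0.027]
contact_force: [-0.0, 2.4, -0.1]
finger_gap: 20.0
finger_force: 63.7
```

step_arm(commands=[[[0,0,0.2],0],[[0,0,0.3],0],[[0,0,0.3],0]])

```text
t: 25.25
position: [561.4, 144.8, 152.2]
tcp_rot: [0.968, 0.004, 0.249, 0.027]
contact_force: [-0.4, 3.7, -0.1]
finger_gap: 19.9
finger_force: 63.8
```

step_arm(commands=[[[0,0,0.2],0],[[0,0,0.3],0],[[0,0,0.3],0]])

```text
t: 25.55
position: [563.4, 144.7, 150.4]
tcp_rot: [0.968, 0.004, 0.25, 0.027]
contact_force: [-3.8, 3.9, 11.0]
finger_gap: 19.6
finger_force: 64.8
```

step_arm(commands=[[[0,-0.1,-0.1],0],[[0,-0.1,-0.1],0],[[0,-0.1,0],0],[[0,-0.1,0],0]], gripper=0.69)

```text
t: 25.95
position: [562.8, 144.5, 149.3]
tcp_rot: [0.968, 0.004, 0.249, 0.027]
contact_force: [-0.3, 0.4, -0.2]
finger_gap: 26.4
finger_force: 0.0
```

```bash
python3 - <<'E'
from h import *
np.set_printoptions(precision=1,suppress=True)
s=ctrl.observe(); print(s['q'],s['contact_force'],torail(s['position']),s['finger_gap'])
for n in ['top','scene']:
    f=ctrl.grab_frame(n); C=cloud(f); T=(C-O)@RR; hsv=cv2.cvtColor(f['color'],cv2.COLOR_RGB2HSV)
    m=(hsv[...,0]>16)&(hsv[...,0]<36)&(hsv[...,1]>120)&(f['z_map']>0)&(T[...,2]>0)&(T[...,2]<110)&(T[...,0]>40)&(T[...,0]<250)&(abs(T[...,1])<40)
    Q=T[m]
    if len(Q)<5: print(n,len(Q)); continue
    p=np.polyfit(Q[:,0],Q[:,2],1); print(n,len(Q),p,np.degrees(np.arctan(p[0])),Q[:,0].min(),Q[:,0].max(),np.percentile(Q[:,1],[5,95]),Q[:,2].min(),Q[:,2].max())
E
```

```text
[-0.3  0.5 -0.3  2.3  1.9  0.5  2.4] [-0.3  0.4 -0.2] [125.4  -0.8  52.9] 26.40629426218704
top 174 [-0.  13.2] -0.1470303134175517 106.2580990695269 184.99539946601251 [-12.2   6.1] 0.0931802903579015 19.59484898013616
scene 42 [ 0.2 -1.5] 9.186781295229922 73.86540866487282 170.2135893712962 [0.6 8.3] 6.182364712949052 90.0239723392198
```

step_arm(commands=[[[0,0,0],0],[[0,0,1],0],[[0,0,2],0],[[0,0,3.1],0],[[0,0,3.1],0]], gripper=0.5)

```text
t: 26.55
position: [578.1, 143.1, 120.9]
tcp_rot: [0.968, 0.004, 0.248, 0.027]
contact_force: [-0.4, -0.4, -0.1]
finger_gap: 43.0
finger_force: 0.0
```

step_arm(commands=[[[0,0,0],0],[[0,0,0],0],[[0,0,0],0],[[0,0,0],0]], gripper=1)

```text
t: 26.95
position: [577.6, 143.7, 122.7]
tcp_rot: [0.968, 0.004, 0.249, 0.027]
contact_force: [-0.1, 1.1, -1.1]
finger_gap: 20.1
finger_force: 58.6
```

step_arm(commands=[[[-0.2,0,0],0],[[-0.4,0,0],0],[[-0.4,0,0],0]])

```text
t: 27.25
position: [577.1, 143.7, 122.4]
tcp_rot: [0.967, 0.003, 0.252, 0.027]
contact_force: [6.6, 0.5, 5.3]
finger_gap: 20.2
finger_force: 58.8
```

step_arm(commands=[[[0.2,0,0],0],[[0.2,0,0],0],[[0.2,0,0],0],[[0.2,0,-2],0],[[0.2,0,-5],0],[[0.2,0,-10],0],[[0.2,0,-12],0]], gripper=0.5)

```text
t: 27.95
position: [527.9, 144.6, 201.4]
tcp_rot: [0.969, 0.006, 0.244, 0.035]
contact_force: [-0.1, -0.3, -1.6]
finger_gap: 42.5
finger_force: 0.0
```

```bash
python3 - <<'E'
from h import *
np.set_printoptions(precision=2,suppress=True)
s=ctrl.observe(); print(s['q'],s['contact_force'],torail(s['position']),s['finger_gap'])
print(RR.T@R.from_quat(s['tcp_rot']).as_matrix())
for n in ['top','scene']:
    f=ctrl.grab_frame(n); C=cloud(f); T=(C-O)@RR; hsv=cv2.cvtColor(f['color'],cv2.COLOR_RGB2HSV)
    m=(hsv[...,0]>16)&(hsv[...,0]<36)&(hsv[...,1]>120)&(f['z_map']>0)&(abs(T[...,2]-13)<9)&(T[...,0]>40)&(T[...,0]<250)&(abs(T[...,1])<40)
    Q=T[m]; print(n,len(Q),np.percentile(Q[:,0],[0,1,99,100]),'y',[np.median(Q[abs(Q[:,0]-x)<10][:,1]) for x in (90,120,150,175)],np.median(Q[:,2]))
    cv2.imwrite(f'pics/g_{n}.png',cv2.resize(f['color'][110:235,150:290,::-1],(672,600),interpolation=cv2.INTER_CUBIC))
    for l in ['ridge','cutter_mid','hood_edge']:
        for d in ctrl.pinpoint(f,l)[:1]: print(l,d['conf'],torail(depth3(f,d['location'])))
E
```

```text
[-0.59  0.39  0.07  2.37  1.65  0.28  2.6 ] [-0.11 -0.28 -1.65] [126.71   0.39 115.68] 42.46497544972071
[[ 0.99  0.01 -0.12]
 [ 0.   -1.   -0.08]
 [-0.12  0.08 -0.99]]
top 210 [ 70.81  74.66 183.53 184.77] y [np.float64(-6.978330446528737), np.float64(-0.2645414361378994), np.float64(-4.375140959310233), np.float64(-3.644556330122926)] 13.17236066747434
ridge 0.77 [195.28  72.64  30.64]
cutter_mid 0.54 [120.2   -9.26  14.08]
hood_edge 0.77 [246.19  40.72 134.35]
scene 84 [ 68.4   69.44 159.98 159.99] y [np.float64(3.922595861747066), np.float64(5.541300250207977), np.float64(5.330615157798463), np.float64(nan)] 12.652023772456266
ridge 0.71 [197.68  73.43  30.34]
cutter_mid 0.62 [113.03   6.38  -0.46]
hood_edge 0.73 [250.37  43.25 133.16]
  return _methods._mean(a, axis=axis, dtype=dtype,
  ret = ret.dtype.type(ret / rcount)
```

View pics/g_top.png

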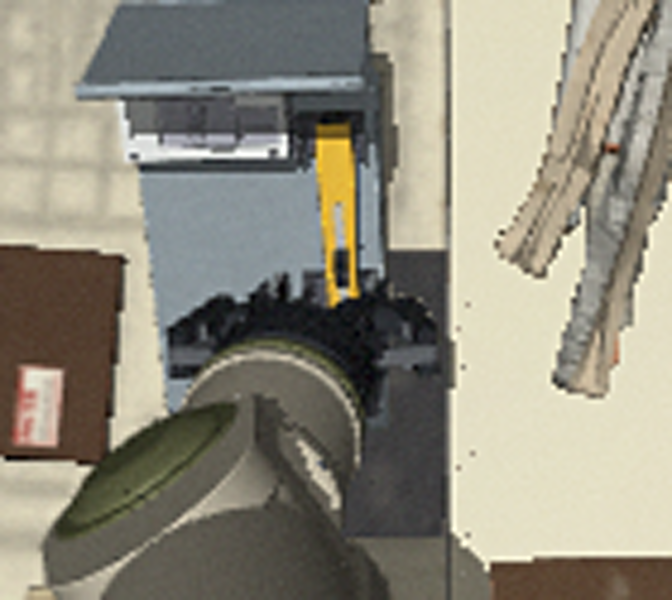

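The top view shows the cutter flat in the rail with its butt at rail x 184, so it is home. Next is the lock.

```bash
cat >> h.py <<'E'
def tip(p):
    s=ctrl.observe(); M=R.from_quat(s['tcp_rot']).as_matrix()
    T=rail(p)-19*M[:,2]
    print('tip now',torail(s['position']+19*M[:,2]),'shift',M.T@(T-s['position'])/10,'F rail',RR.T@s['contact_force'],'t',s['t'])
E
python3 - <<'E'
from h import *
np.set_printoptions(precision=2,suppress=True)
tip([183,97,60])
E
```

```text
tip now [123.36  -1.27  93.57] shift [ 6.39 -9.96  1.82] F rail [ 0.76 -0.25 -0.06] t 28.35
```

step_arm(commands=[[[2,-3.3,0.2],0],[[4,-6.6,0.8],0],[[6.4,-10,1.5],0],[[6.4,-10,1.8],0],[[6.4,-10,1.8],0]], gripper=1)

```text
t: 28.85
position: [586.7, 238.7, 184.0]
tcp_rot: [0.965, 0.01, 0.26, 0.028]
contact_force: [-0.1, -0.8, -0.9]
finger_gap: 0.1
finger_force: 0.0
```

```bash
python3 - <<'E'
from h import *
np.set_printoptions(precision=2,suppress=True)
s=ctrl.observe(); print(s['q'],s['finger_gap']); print(RR.T@R.from_quat(s['tcp_rot']).as_matrix())
tip([183,97,30])
E
```

```text
[-0.96  0.54  0.45  2.22  1.52  0.11  2.63] 0.057550400348649014
[[ 1.    0.01 -0.08]
 [ 0.01 -1.   -0.06]
 [-0.09  0.06 -0.99]]
tip now [165.34  91.63  47.3 ] shift [ 1.91 -0.62  1.54] F rail [-0.55 -0.75 -0.66] t 28.85
```

step_arm(commands=[[[0.5,-0.5,-1],0.15],[[1,-0.6,-2],0.3],[[1,-0.6,-2],0.45],[[1,-0.6,-2],0.6],[[1,-0.6,-2],0.75],[[1,-0.6,-2],0.9],[[1,-0.6,-2],1.05],[[1,-0.6,-2],1.2],[[1,-0.6,-2],1.35],[[1,-0.6,-2],1.5],[[1,-0.6,-2],1.65],[[1,-0.6,-2],1.8]])

```text
t: 30.05
position: [583.9, 241.7, 207.1]
tcp_rot: [-0.614, 0.745, -0.186, 0.184]
contact_force: [-0.4, -0.5, 0.2]
finger_gap: 0.2
finger_force: 0.0
```

step_arm(commands=[[[0,0,0],0.15],[[0,0,0],0.3],[[0,0,0],0.45],[[0,0,0],0.6],[[0,0,0],0.75],[[0,0,0],0.9],[[0,0,0],1.05],[[0,0,0],1.2],[[0,0,0],1.34],[[0,0,0],1.34]])

```text
t: 31.05
position: [584.1, 241.9, 207.2]
tcp_rot: [-0.02, 0.965, -0.032, 0.259]
contact_force: [0.1, 0.5, -0.3]
finger_gap: -0.2
finger_force: 0.0
```

```bash
python3 - <<'E'
from h import *
np.set_printoptions(precision=2,suppress=True)
s=ctrl.observe(); print(s['q'],s['finger_gap']); print(RR.T@R.from_quat(s['tcp_rot']).as_matrix())
tip([183,97,45])
E
```

```text
[-1.02  0.51  0.52  2.21  0.94  0.11  0.09] -0.15955997942811131
[[-1.   -0.04 -0.09]
 [-0.03  1.   -0.07]
 [ 0.09 -0.06 -0.99]]
tip now [176.61  94.78  67.78] shift [-0.84  0.34  2.2 ] F rail [-0.05  0.52 -0.31] t 31.05
```

step_arm(commands=[[[-0.4,0.2,1],0],[[-0.8,0.3,2.2],0],[[-0.8,0.3,2.2],0],[[-0.8,0.3,2.2],0]])

```text
t: 31.45
position: [602.1, 245.4, 192.3]
tcp_rot: [-0.023, 0.965, -0.032, 0.26]
contact_force: [-0.0, 1.1, 0.8]
finger_gap: 0.2
finger_force: 0.0
```

```bash
python3 - <<'E'
from h import *
np.set_printoptions(precision=2,suppress=True)
s=ctrl.observe(); print(s['q'],s['finger_gap']); print(RR.T@R.from_quat(s['tcp_rot']).as_matrix())
tip([184,97,30])
E
```

```text
[-0.96  0.55  0.46  2.18  1.13  0.11 -0.09] 0.21320750441123393
[[-1.   -0.04 -0.08]
 [-0.04  1.   -0.06]
 [ 0.09 -0.06 -0.99]]
tip now [182.88  97.78  45.16] shift [-0.24  0.01  1.5 ] F rail [0.47 1.12 0.63] t 31.45
```

step_arm(commands=[[[-0.1,0,0.5],0],[[-0.2,0,1],0],[[-0.2,0,1.5],0],[[-0.2,0,1.6],0],[[-0.2,0,1.6],0]])

```text
t: 31.95
position: [611.8, 245.8, 179.9]
tcp_rot: [-0.023, 0.965, -0.032, 0.26]
contact_force: [-0.7, -0.9, 0.5]
finger_gap: 0.1
finger_force: 0.0
```

```bash
python3 - <<'E'
from h import *
np.set_printoptions(precision=2,suppress=True)
tip([184,97,28])
f=ctrl.grab_frame('top'); T=(cloud(f)-O)@RR
m=(T[...,0]>174)&(T[...,0]<210)&(T[...,1]>25)&(T[...,1]<112)&(abs(T[...,2]-26)<12)
for y in range(26,112,4):
    k=m&(abs(T[...,1]-y)<2); print(y,np.round(np.median(T[...,2][k]),1) if k.any() else None,end='; ')
E
```

```text
tip now [183.71  98.    29.41] shift [-0.04 -0.09  0.14] F rail [-0.31 -0.83  0.87] t 31.95
26 22.9; 30 22.5; 34 21.7; 38 22.6; 42 22.7; 46 22.2; 50 25.2; 54 26.8; 58 26.8; 62 27.5; 66 27.5; 70 30.6; 74 30.4; 78 27.8; 82 25.0; 86 25.5; 90 27.1; 94 26.3; 98 26.8; 102 26.2; 106 26.2; 110 26.6;
```

step_arm(commands=[[[0,-0.4,0.12],0],[[0,-0.8,0.17],0],[[0,-0.8,0.17],0]])

```text
t: 32.3
position: [613.1, 237.5, 179.3]
tcp_rot: [-0.022, 0.965, -0.032, 0.26]
contact_force: [-0.6, 0.1, -0.3]
finger_gap: 0.3
finger_force: 0.0
```

step_arm(commands=[[[0,-0.3,0.02],0],[[0,-0.6,0.04],0],[[0,-0.8,0.05],0],[[0,-0.8,0.05],0]])

```text
t: 32.7
position: [613.7, 229.9, 179.1]
tcp_rot: [-0.023, 0.965, -0.032, 0.26]
contact_force: [0.3, 0.1, -0.2]
finger_gap: -0.1
finger_force: 0.0
```

step_arm(commands=[[[0,-0.2,0.01],0],[[0,-0.4,0.02],0],[[0,-0.6,0.03],0],[[0,-0.6,0.03],0]])

```text
t: 33.1
position: [613.8, 227.2, 179.2]
tcp_rot: [-0.024, 0.965, -0.029, 0.26]
contact_force: [-0.8, 7.3, -1.1]
finger_gap: -0.2
finger_force: 3.5
```

step_arm(commands=[[[0,-0.2,0.01],0],[[0,-0.4,0.02],0],[[0,-0.6,0.03],0],[[0,-0.6,0.03],0]])

```text
t: 33.5
position: [613.9, 221.3, 179.2]
tcp_rot: [-0.025, 0.965, -0.029, 0.26]
contact_force: [0.7, 7.3, -0.7]
finger_gap: -0.1
finger_force: 3.4
```

step_arm(commands=[[[0,-0.2,0.01],0],[[0,-0.4,0.02],0],[[0,-0.6,0.03],0],[[0,-0.7,0.04],0],[[0,-0.7,0.04],0]])

```text
t: 34.0
position: [614.9, 210.3, 179.6]
tcp_rot: [-0.022, 0.965, -0.032, 0.26]
contact_force: [0.4, 0.2, 0.3]
finger_gap: 0.0
finger_force: 0.0
```

step_arm(commands=[[[0,-0.2,0.01],0],[[0,-0.4,0.02],0],[[0,-0.6,0.03],0],[[0,-0.6,0.03],0]])

```text
t: 34.4
position: [615.0, 205.5, 179.8]
tcp_rot: [-0.023, 0.965, -0.031, 0.26]
contact_force: [-0.3, 1.5, -0.2]
finger_gap: -0.2
finger_force: 0.9
```

```bash
python3 - <<'E'
from h import *
np.set_printoptions(precision=2,suppress=True)
tip([184,55,28])
f=ctrl.grab_frame('top'); T=(cloud(f)-O)@RR
m=(T[...,0]>174)&(T[...,0]<210)&(T[...,1]>25)&(T[...,1]<112)&(abs(T[...,2]-26)<12)
for y in range(26,112,4):
    k=m&(abs(T[...,1]-y)<2); print(y,np.round(np.median(T[...,2][k]),1) if k.any() else None,end='; ')
E
```

```text
tip now [185.41  57.67  28.14] shift [ 0.15 -0.26  0.04] F rail [-0.34  1.49  0.02] t 34.4
26 25.5; 30 26.8; 34 25.4; 38 26.4; 42 27.1; 46 32.2; 50 28.7; 54 27.5; 58 24.8; 62 25.7; 66 26.1; 70 20.1; 74 20.7; 78 20.4; 82 21.0; 86 20.0; 90 19.2; 94 24.7; 98 26.6; 102 27.1; 106 26.0; 110 26.4;
```

step_arm(commands=[[[0,-0.1,0],0],[[0,-0.2,0],0],[[0,-0.2,0],0]])

```text
t: 34.75
position: [615.0, 205.3, 179.8]
tcp_rot: [-0.024, 0.965, -0.03, 0.26]
contact_force: [0.8, 6.5, -1.7]
finger_gap: 0.0
finger_force: 3.1
```

step_arm(commands=[[[0,0.6,0],0],[[0,1.2,0],0],[[0,1.2,-4],0],[[0,1.2,-8],0],[[0,1.2,-12],0],[[0.5,1.2,-16],0],[[0.5,1.2,-16],0]])

```text
t: 35.45
position: [528.4, 222.7, 318.8]
tcp_rot: [-0.022, 0.964, -0.03, 0.262]
contact_force: [1.0, 0.4, 0.6]
finger_gap: -0.3
finger_force: 0.0
```

```bash
python3 - <<'E'
from h import *
np.set_printoptions(precision=2,suppress=True)
tip([184,55,28])
f=ctrl.grab_frame('top'); T=(cloud(f)-O)@RR; hsv=cv2.cvtColor(f['color'],cv2.COLOR_RGB2HSV)
m=(T[...,0]>174)&(T[...,0]<210)&(T[...,1]>25)&(T[...,1]<112)&(abs(T[...,2]-26)<12)
for y in range(38,84,4):
    k=m&(abs(T[...,1]-y)<2); print(y,np.round(np.median(T[...,2][k]),1) if k.any() else None,end='; ')
m=(hsv[...,0]>16)&(hsv[...,0]<36)&(hsv[...,1]>120)&(abs(T[...,2]-13)<9)&(T[...,0]>40)&(T[...,0]<250)&(abs(T[...,1])<40)
Q=T[m]; print(len(Q),np.percentile(Q[:,0],[1,99]),np.median(Q[:,2]))
cv2.imwrite('pics/z.png',cv2.resize(f['color'][110:235,150:290,::-1],(672,600),interpolation=cv2.INTER_CUBIC))
E
```

```text
tip now [194.63  77.24 191.38] shift [-0.21 -1.24 16.47] F rail [ 1.21  0.37 -0.08] t 35.45
38 26.1; 42 27.2; 46 30.3; 50 29.1; 54 26.9; 58 26.4; 62 26.4; 66 25.0; 70 20.9; 74 20.8; 78 20.5; 82 21.0; 217 [ 55.73 183.49] 13.004907241615987
```

View pics/z.png

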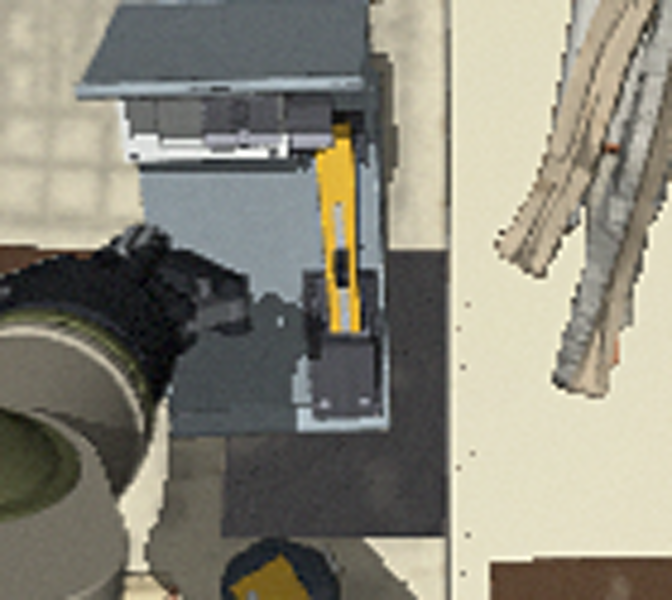

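The cutter is home, with its butt at rail x 183.5 (picture (340,130)). The bolt and its lip reach behind and over the butt at (320,140), and the ridge sits at about y 47. The robot is touching nothing, so I'm handing in.

```bash
python3 -c "
from workcell import ctrl
print(ctrl.job_done())"
```

```text
the job is handed in; nothing more can be done
None
```

The cutter is home in the rail, blade in the guard and butt at rail x 183.5 mm against 184, and the slide lock is snapped across behind it; I handed the job in at about 35.5 s, though on the way the butt brushed the hood at roughly 10 N and turned in the grip.

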